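# Bring the medicine box round and flip its lid open

## Robot

A 7-joint arm with a two-finger parallel gripper is mounted at the origin on the work surface. World frame = base frame: x ahead of the robot, y to its left, z up, the work surface at z = 0. Lengths are in m, angles in rad, forces in N, time in s.
With the tool pointing down it reaches from about 0.4 to 0.85 m from the base axis. Payload 4.5 kg.
Tool frame: the origin (TCP) lies on the centre line of the jaws, within the pads' length; the fingertips stand r.tips_ahead ahead of it and the grasp point (between the pads) is the TCP (r.tips_ahead is the distance from the TCP to the fingertips, in m); z points along the fingers, y is the direction in which the jaws open and shut (so a half turn about z gives the same grasp; the last joint's range is limited). The gripper opens to 88 mm and grips with 3 to 60 N. Pads are 18 mm wide; open, the fingers measure 123 mm over their backs; the gripper's body (75 mm by 187 mm) begins 45 mm behind the grasp point.
Start: joints at [1.2, 0.689, -0.195, 1.565, 0.157, 0.902, -0.215], TCP at [0.246, -0.574, 0.258] pointing down, gripper open.
Joint ranges: [-3.01, 3.01], [-0.46, 2.08], [-1.47, 1.51], [0.13, 2.56], [-1, 4.14], [0.04, 2.09], [-2.66, 2.66]. Speed limits (rad/s): [2.57, 2.57, 3.14, 3.14, 3.14, 3.14, 3.14].

## Interface

Orientations are given as a unit quaternion [x, y, z, w].
In Python, from plant import r gives the robot as it stands.
- The arm moves only by the shell command python3 -m inch 'ROWS' [FORCE]. ROWS is JSON, a list of rows, each a list of 5 numbers: the shift along the world's x, y, z in units of 25 mm (1.0 is 25 mm), then the turn about the world's z in units of 6 degrees (1.0 is 6 degrees), then the finger opening in mm, from 0 to 88.1. A call has 1 to 5 rows; each row shifts and turns the commanded pose from where the row before left it; what a row does not reach is not made up. A row lasts 1/10 s, in which the tool goes at most 50 mm and 8.59 degrees, less where a joint would pass 70% of its speed; a pose out of reach is approached as far as the arm can. A call is refused whole if a number of a shift passes 1 or a number of a turn 1, either way. A call with a gripper value outside its range is refused whole. The fingers move at their own pace and stop on an object; FORCE is the grip in N (left out, the last holds). Time passes only in rows, so rows that do not move let the fingers close. It gives the time, the measured TCP pose, the force and the opening at its end, in the units of the state.
- r.get_state(): the state, without advancing time (a new reading comes with each control period).
- r.snapshot(name): name is "side" or "top" or "wrist"; returns a dict with "pixels" (420x560x3 uint8, red, green, blue), "range_z" (420x560 float32, m along the optical axis (not along the pixel's ray), 0 where there is no reading), "K" (3x3 intrinsics, pixels), "position" and "attitude" of the camera in the world. Camera axes: x right, y up, looking along -z (the intrinsics and any distortion apply to the point x, -y, -z); pixel columns grow to the right and rows downward; lengths in m; the calibration is good to about 2 mm. The wrist camera is an equidistant fisheye: a pixel r from the principal point sees the ray r / f radians off the axis. A picture is of the moment at which its call begins.
- r.finish_job(): hands the job in, once; it reports no verdict.
The state is a dict: "clock": time; "q": joint angles; "qd": joint speeds; "joint_torque": joint torques, N m; "tool_pos": TCP position; "eef_rot": TCP orientation; "contact_force": force on the tool from outside, world axes, zero at the start; "moment": the same for the moment, N m; "opening": opening from 0.0 (shut) to 1.0 (fully open).
Only numpy, scipy, OpenCV 4.12 (cv2) and the standard library are available. Lean on these libraries where they do the work, as an engineer would, in place of code of your own. Each camera call takes 0.05 s, during which the arm holds its last target. There are 200 camera calls.

## Task

With a fingertip, push the bedside turntable gently round until the front of the wooden medicine box on it faces you, then use a fingertip under the lip of the box's hinged lid to tip the lid up and over, past upright, so that it leans back by its own weight and stays open. Do not pinch or force the lid and do not lift or tip the box: it stays in its place on the turntable, still facing you, with the pill bottles standing on the turntable and the cup left where it is.

Things in the scene. Friction and masses are not known exactly. Their poses are not given: they have to be found in the camera images.
- foot: fixed round foot of the turntable, 180 mm across and 14 mm high, mostly hidden under the disc. Its origin is on the table at the turntable's vertical turning axis; its axes are the world's axes, always (x away from the robot, y to its left, z up). It stands somewhere else each time.
- turntable: white plastic disc that turns endlessly both ways about its vertical axis; origin on the axis, 14 mm above the table, z up. With its x along world x (yaw 0) the front of the box faces the robot (-x). It starts 52 to 180 degrees away from that, to either side; turn it the shorter way. About 0.06 N m of friction: it stays where it is left and coasts only a few degrees from 1 rad/s. Turn it smoothly: jerks topple the bottles.
- turntable_floor (a point): point on the disc's floor at the turning axis, 20 mm above the table; axes as the disc's. The disc is 300 mm across, its rim 4 mm thick, rim top 40 mm above the table. A cross divider (wall 4 mm thick) runs from rim to rim along y, just behind the box; a rear divider runs from its middle to the rim along +x.
- wall_left (a point): point on the cross divider's front face, at its upper edge, 70 mm above the table, at x = 6 mm, y = +108 mm in the disc's axes (point axes the same). The face looks to the disc's -x. The space in front of it, beside the box, is empty: the wall is free from 75 to 140 mm from the axis. Pushing it here towards +x of the disc turns the table clockwise.
- wall_right (a point): point on the cross divider's front face, at its upper edge, 70 mm above the table, at x = 6 mm, y = -108 mm in the disc's axes (point axes the same). The face looks to the disc's -x. The space in front of it, beside the box, is empty: the wall is free from 75 to 140 mm from the axis. Pushing it here towards +x of the disc turns the table counterclockwise.
- box: loose wooden medicine box, 90 mm deep (x), 120 mm wide (y), 55 mm high without its lid, about 0.6 kg, standing on the turntable's floor on four rubber feet in front of the cross divider. Origin: centre of its underside; x points from its front to its back (hinge side), z up. In the turntable frame its origin is near x = -54 mm, y = 0 and it is turned at most 3 degrees.
- box_front (a point): middle of the upper edge of the box's front wall, 55 mm above the turntable floor, 75 mm above the table.
- lid_hinge (a point): middle of the lid's hinge line at the upper edge of the box's back wall, 75 mm above the table; the hinge line is parallel to the box's y.
- lid (a joint): opening angle of the lid, rad: 0 shut (lying flat on the box), 1.57 upright, 1.95 fully open, where the hinges stop it, leaning back over the cross divider. It is balanced at about 1.5; below that it falls shut, beyond it falls open and stays. No latch or spring; the lid weighs about 0.09 kg, so about 0.5 N at the lip lifts it.
- lid_lip (a point): middle of the lower front edge of the lid's finger lip, 107 mm from the hinge line, moving with the lid. The lid is a board 8 mm thick, 90 x 120 mm; the lip is a tongue 70 mm wide, 8 mm thick (upper half stepped back 3 mm) that juts 17 mm beyond the box's front wall in the middle. Lid shut, its underside is 75 mm above the table, 35 mm above the rim's top.
- bottle_a: amber pill bottle with a white twist cap, 44 mm across, 74 mm high, loose, standing on the turntable behind the cross divider. Origin: centre of its underside.
- bottle_b: amber pill bottle like bottle_a, 44 mm across, 74 mm high, loose, standing on the turntable behind the cross divider. Origin: centre of its underside.
- bottle_c: smaller amber pill bottle with a white twist cap, 38 mm across, 62 mm high, loose, standing on the turntable behind the cross divider. Origin: centre of its underside.
- cup: white ceramic cup, 80 mm across, 85 mm high, standing loose on the table to the left of the turntable, clear of it. Origin: centre of its underside.
There are look-alikes about, which are no part of the job. What is shaped like the bottle_a but yellow is not meant. Of the things that look like the box, the smaller one is meant.

How it is judged:
On the way, in this order (a step that is already met when the one before it is completed fails the run):
1. the front of the box faces the robot within about 20 degrees, turntable at rest, lid still shut (x of box_front in the frame of foot below -0.075 m and y of box_front in the frame of foot between -0.036 and 0.036 m and angular speed of turntable below 0.15 rad/s and value of joint lid below 0.15 rad), for 0.3 s.
2. the lid is past its balance point and leans back on its hinge stop (value of joint lid above 1.8 rad), for 0.2 s.
At the end, for the whole second after the job is handed in: The lid leans open on its stop (over 1.8 rad), at rest; the box faces the robot within about 20 degrees (middle of its front edge within 36 mm of the line through the axis) and stands flat within 20 mm of its place on the turntable; bottles upright; cup within 30 mm of its place (value of joint lid above 1.8 rad and velocity of joint lid between -0.1 and 0.1 rad/s and x of box_front in the frame of foot below -0.075 m and y of box_front in the frame of foot between -0.036 and 0.036 m and z of box in the frame of turntable_floor below 0.005 m and x of box in the frame of turntable_floor above -0.075 m and y of box in the frame of turntable_floor between -0.025 and 0.025 m and angle between box's own z axis and vertical below 0.06 rad and linear speed of box below 0.02 m/s and angle between each of bottle_a, bottle_b, bottle_c's own z axis and vertical below 0.1 rad and distance of cup from where it was at the start of the episode below 0.03 m and angular speed of turntable below 0.1 rad/s); the robot touches nothing.
It fails at once if the box is lifted or tipped (z of box in the frame of turntable_floor above 0.012 m or angle between box's own z axis and vertical above 0.2 rad).
It fails at once if the lid is forced (over 20 N), or its lip pinched (pressed from above and below at once) (contact force between the fingers and lid above 20 N or (contact force between the fingers and lid_c1 above 1 N and contact force between the fingers and lid_c2 above 1 N)).
It fails at once if the arm or the gripper's body, not the fingers, pushes the turntable or the box (contact force between the arm and turntable above 3 N or contact force between the arm and box above 3 N).
It fails at once if a pill bottle is lifted, knocked over or off the turntable (z of any of bottle_a, bottle_b, bottle_c in the frame of turntable_floor above 0.015 m or angle between any of bottle_a, bottle_b, bottle_c's own z axis and vertical above 0.5 rad or horizontal distance between any of bottle_a, bottle_b, bottle_c and turntable_floor above 0.15 m).
It fails at once if the cup is knocked, moved or lifted (distance of cup from where it was at the start of the episode above 0.03 m or angle between cup's own z axis and vertical above 0.4 rad).
It also fails if it takes over 70 s, if anything falls off the work surface, if the arm or the gripper's body presses on something with over 40 N, if the wrist force passes 120 N, or if a joint passes its speed limit or range.

## Working session

There is one attempt and no reset: what is moved stays moved. The work goes in short steps, Python scripts to look and compute and a shell command to move; the robot and the scene stay as the last step left them, time stands still between calls to the robot, and variables do not carry over. Pictures are saved under pics/ and viewed, about 8 in all and at most 12, crops included, and the job is handed in when it is done.

```bash
mkdir -p pics; ls; cat > h.py <<'E'
import numpy as np, cv2
from scipy.spatial.transform import Rotation as R
from plant import r
def snap(n,f=None):
    s=r.snapshot(n)
    if f: cv2.imwrite('pics/'+f,s['pixels'][:,:,::-1])
    return s
def cloud(s):
    K=s['K'];z=s['range_z'];h,w=z.shape
    u,v=np.meshgrid(np.arange(w),np.arange(h))
    p=np.stack([(u-K[0,2])/K[0,0]*z,-(v-K[1,2])/K[1,1]*z,-z],-1)
    a=np.array(s['attitude'])
    M=R.from_quat(a).as_matrix() if a.size==4 else a
    P=p@M.T+np.array(s['position']); P[z==0]=np.nan
    return P
E
python3 - <<'E'
from h import *
s=snap('top','top1.png');P=cloud(s);np.save('top1.npy',P)
t=snap('side','side1.png')
im=np.hstack([s['pixels'],t['pixels']])[:,:,::-1]
print(s['position'],s['attitude'],t['position'],r.tips_ahead,r.get_state())
E
```

```text
pics
[0.28264001 0.12666049 1.21963109] [ 0.05040125 -0.06981126 -0.69913411  0.70978701] [ 0.31291492 -0.59212235  0.77241402] 0.019 {'clock': 0.1, 'q': array([ 1.19979623,  0.68992256, -0.19450981,  1.566223  ,  0.1573552 ,
        0.90249606, -0.21508836]), 'qd': array([-0.00056968, -0.00371446,  0.00072396, -0.00309785,  0.0002447 ,
        0.00064336,  0.00013288]), 'joint_torque': array([-3.33225267e-03, -5.28498781e+01, -1.27159562e+00, -1.53837848e+01,
       -5.26098988e-02,  2.00444330e-03,  4.65393373e-05]), 'tool_pos': array([ 0.24588459, -0.57402671,  0.25698049]), 'eef_rot': array([ 9.79575329e-01,  2.01075835e-01, -2.46827077e-04, -7.88993408e-04]), 'contact_force': array([-0.01697847, -0.08465758,  0.44258214]), 'moment': array([-0.01157695, -0.03719974,  0.00802098]), 'opening': 0.9960855082443533}
```

View pics/top1.png

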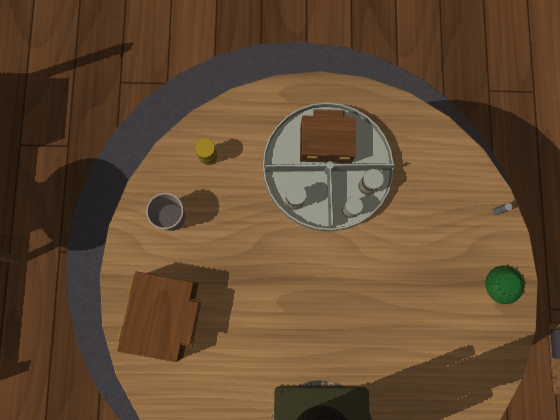

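View pics/side1.png

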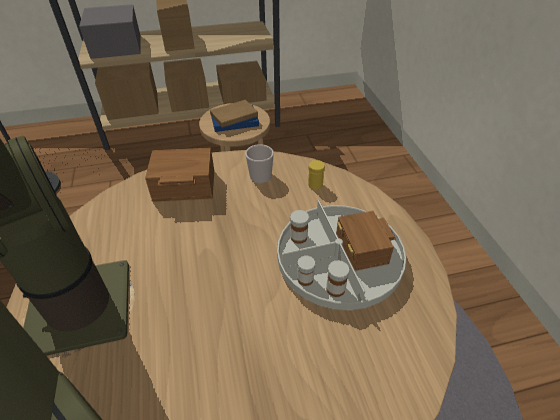

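The top view shows the turntable centred at about px (328,167). The small box at (328,137) has its lip at (328,112), so it faces away from the robot. The larger look-alike box is at (160,316), the cup at (166,211), the yellow bottle at (206,150) and the three amber bottles at (295,197), (373,180) and (353,207). The box on the disc is the smaller one, so it is the one meant. Next I measure the axis and yaw.

```bash
python3 - <<'E'
from h import *
P=np.load('top1.npy');im=cv2.imread('pics/top1.png')
c=im[90:245,250:410];cv2.imwrite('pics/crop1.png',cv2.resize(c,None,fx=4.5,fy=3.8,interpolation=cv2.INTER_CUBIC))
S=P[90:245,250:410].reshape(-1,3);S=S[~np.isnan(S).any(1)]
# rim: z 36..43mm
m=S[(S[:,2]>.034)&(S[:,2]<.044)]
c0=np.median(S[(S[:,2]>.015)&(S[:,2]<.1)],0)[:2]
from scipy.optimize import least_squares
d=np.hypot(*(m[:,:2]-c0).T);m=m[(d>.13)&(d<.17)]
f=least_squares(lambda x:np.hypot(m[:,0]-x[0],m[:,1]-x[1])-.148,c0,loss='soft_l1',f_scale=.003)
print('axis',f.x,len(m),np.std(f.fun));c0=f.x
q=S[(S[:,2]>.062)&(S[:,2]<.075)];e=q[:,:2]-c0;dd=np.hypot(*e.T)
e=e[(dd>.06)&(dd<.15)]
# divider lines: print angles hist
a=np.degrees(np.arctan2(e[:,1],e[:,0]));h,b=np.histogram(a,72,(-180,180));print([(int(b[i]),int(h[i])) for i in np.argsort(-h)[:12]])
l=S[(S[:,2]>.078)&(S[:,2]<.09)];l=l[np.hypot(*(l[:,:2]-c0).T)<.14]
l=l[l[:,0]>c0[0]-.0]
rc=cv2.minAreaRect(((l[:,:2]-c0)*1000).astype(np.float32));print('lid',rc,np.median(l[:,2]),l[:,:2].mean(0)-c0)
for n,(u,v) in dict(cup=(166,211),yel=(206,150),a=(295,193),b=(373,178),cc=(353,204)).items(): print(n,P[v,u])
for u,v in [(268,167),(300,168),(365,167),(390,166),(330,185),(330,222)]:print(u,v,P[v,u])
E
```

```text
axis [ 0.59427228 -0.01145354] 823 0.0018266588691629427
[(-95, 88), (95, 85), (-180, 84), (-130, 16), (-125, 14), (-100, 12), (-165, 12), (90, 11), (140, 9), (135, 7), (145, 6), (75, 5)]
lid ((61.54164505004883, 3.5398902893066406), (119.07110595703125, 112.8594970703125), 89.39562225341797) 0.08376832202067475 [0.05915667 0.00373   ]
cup [0.48639196 0.35693381 0.00538823]
yel [0.61299326 0.26263237 0.07447446]
a [0.51506012 0.06619387 0.09686369]
b [ 0.55203513 -0.10328066  0.09407372]
cc [ 0.49613933 -0.06110891  0.08165805]
268 167 [0.57983851 0.12504067 0.06377752]
300 168 [0.58256281 0.05283199 0.04978052]
365 167 [ 0.58743307 -0.0942504   0.05133582]
390 166 [ 0.5878197  -0.14841645  0.06303408]
330 185 [ 0.54006271 -0.01246156  0.07010031]
330 222 [ 0.46000196 -0.01423069  0.053364  ]
```

View pics/crop1.png

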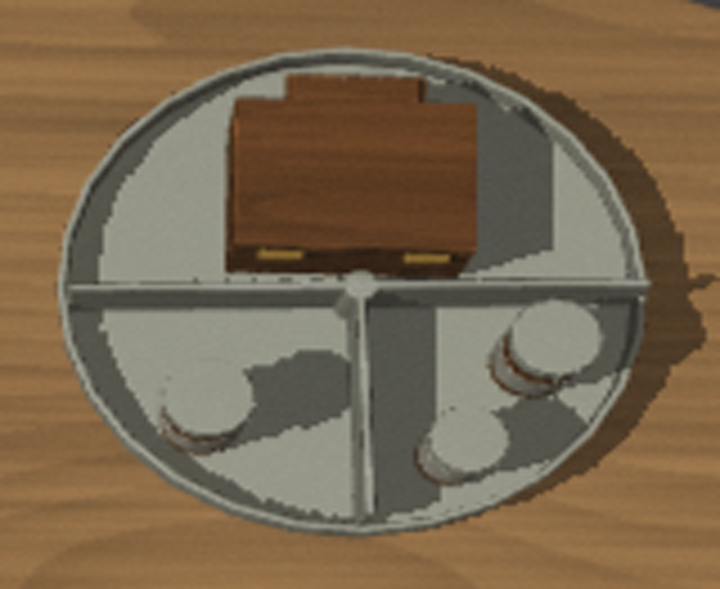

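The crop shows the box on the disc, smaller than the look-alike, with its lip pointing away. The cross divider is nearly along y. Now the yaw more precisely.

```bash
python3 - <<'E'
from h import *
P=np.load('top1.npy');c0=np.array([.594,-.0115])
S=P[90:245,250:410].reshape(-1,3);S=S[~np.isnan(S).any(1)]
q=S[(S[:,2]>.064)&(S[:,2]<.073)];e=q[:,:2]-c0
for nm,k in (('cross',(abs(e[:,0])<.02)&(abs(e[:,1])>.03)&(abs(e[:,1])<.145)),('rear',(abs(e[:,1])<.015)&(e[:,0]<-.03)&(e[:,0]>-.145))):
    g=e[k].astype(np.float32);vx,vy,x,y=cv2.fitLine(g,cv2.DIST_HUBER,0,.01,.01).ravel();print(nm,len(g),np.degrees(np.arctan2(vy,vx)),x,y)
l=S[(S[:,2]>.079)&(S[:,2]<.088)][:,:2]-c0;l=l[l[:,0]>.005]
lip=l[(l[:,0]>.113)];print(len(lip),lip.mean(0));
for y in (-.05,-.03,0,.03,.05):
    k=l[abs(l[:,1]-y)<.004];print(y,k[:,0].min(),k[:,0].max())
for x in (.04,.06,.08):
    k=l[abs(l[:,0]-x)<.004];print(x,k[:,1].min(),k[:,1].max())
E
```

```text
cross 248 -88.3387 -0.007582793 0.005985642
rear 91 1.944175 -0.088354744 -0.002594249
43 [0.1150908  0.00495504]
-0.05 0.011389476463853132 0.10021887520890982
-0.03 0.005077757651022474 0.11667077608167908
0 0.01077779386890565 0.11559029525612996
0.03 0.008456240694503014 0.11750644206615835
0.05 0.005834949378081711 0.10043630908590095
0.04 -0.05552348954854404 0.062447510872268436
0.06 -0.05584622483435557 0.06262137204282232
0.08 -0.05591425788105535 0.06259457617555386
```

Yaw is about -178.2°, from the cross divider (-88.3°) and the rear divider (181.9°). The axis is at (0.594, -0.0115). The shorter way is counterclockwise, so I push wall_right, which is now at world (0.588, 0.097), towards -x. First I close the fingers and travel above the space in front of that wall.

```bash

python3 -m inch '[[0.3,0.6,0,-0.6,0],[0.5,1,0,-0.8,0],[0.5,1,0,-0.8,0],[0.5,1,0,-0.8,0],[0.5,1,0,-0.87,0]]' 10
python3 -m inch '[[0.6,1,0,0,0],[0.6,1,0,0,0],[0.6,1,0,0,0],[0.6,1,0,0,0],[0.6,1,0,0,0]]'
python3 -m inch '[[0.6,1,0,0,0],[0.6,1,0,0,0],[0.6,1,0,0,0],[0.6,1,0,0,0],[0.6,1,0,0,0]]'
python3 -m inch '[[0.6,1,0,0,0],[0.6,1,0,0,0],[0.6,1,0,0,0],[0.6,1,0,0,0],[0.6,1,0,0,0]]'
python3 -m inch '[[0.5,1,0,0,0],[0.5,1,0,0,0],[0.5,1,0,0,0],[0.5,0.6,0,0,0],[0,0,0,0,0]]'
python3 - <<'E'
from h import *
s=r.get_state();print(s['tool_pos'],s['q']); snap('wrist','w1.png')
E
```

```text
clock: 0.6
tool_pos: [0.3039, -0.4582, 0.2574]
eef_rot: [1.0, -0.002, -0.0, -0.0]
contact_force: [-0.4, 0.9, -0.1]
opening: 0.574
clock: 1.1
tool_pos: [0.379, -0.3333, 0.2575]
eef_rot: [1.0, -0.0, -0.0, -0.0]
contact_force: [0.6, 0.5, -0.9]
opening: 0.118
clock: 1.6
tool_pos: [0.454, -0.2083, 0.2575]
eef_rot: [1.0, -0.0, -0.0, -0.0]
contact_force: [0.6, -1.0, -0.5]
opening: 0.004
clock: 2.1
tool_pos: [0.5289, -0.0833, 0.2574]
eef_rot: [1.0, -0.0, -0.0, -0.0]
contact_force: [-0.1, 0.1, 0.0]
opening: 0.006
clock: 2.6
tool_pos: [0.5798, 0.009, 0.2573]
eef_rot: [1.0, 0.002, 0.0, -0.001]
contact_force: [-0.1, -0.2, -0.0]
opening: 0.004
[0.5798128  0.00904806 0.25727868] [-9.37117682e-02  6.25089080e-01 -5.73088150e-04  1.71326500e+00
 -2.28278480e-03  8.02282620e-01 -1.65883744e+00]
```

View pics/w1.png

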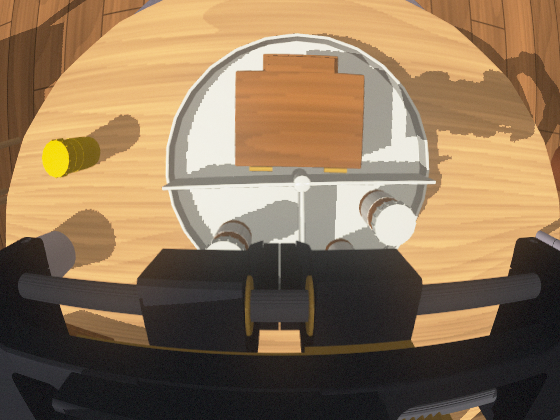

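The wrist view shows the fingers closed with tips near (280,245), the box and lid at (300,115), and the cross divider along row 183. The arm follows its commands exactly, so I move over the free space and descend.

```bash

python3 -m inch '[[0.5,1,0,0,0],[0.5,1,0,0,0],[0.5,1,0,0,0],[0,0.5,-0.5,0,0],[0,0,-1,0,0]]'
python3 -m inch '[[0,0,-1,0,0],[0,0,-1,0,0],[0,0,-1,0,0],[0,0,-1,0,0],[0,0,-1,0,0]]'
python3 -m inch '[[0,0,-0.6,0,0],[0,0,-0.4,0,0],[0,0,0,0,0]]'
python3 - <<'E'
from h import *
np.set_printoptions(precision=4,suppress=True)
print(r.get_state()['tool_pos'],r.get_state()['contact_force'])
# path (offset from now, in units) for finger centre, every 10 deg of disc yaw
c=np.array([.594,-.0115]);p0=r.get_state()['tool_pos'][:2]
prev=p0
for y in range(-178,13,10):
    t=np.radians(y);d=9*abs(np.cos(t))+17.5*abs(np.sin(t))
    w=c+R.from_euler('z',t).as_matrix()[:2,:2]@np.array([6-d,-108])/1000
    print(y,w,(w-prev)/.025);prev=w
E
```

```text
clock: 3.15
tool_pos: [0.6164, 0.0944, 0.2205]
eef_rot: [1.0, 0.001, 0.001, -0.001]
contact_force: [0.0, 0.1, 0.6]
opening: 0.008
clock: 3.65
tool_pos: [0.6144, 0.0904, 0.0935]
eef_rot: [1.0, -0.001, -0.001, 0.001]
contact_force: [1.0, 0.9, -0.5]
opening: 0.006
clock: 3.95
tool_pos: [0.6151, 0.0921, 0.0691]
eef_rot: [1.0, -0.001, -0.001, 0.001]
contact_force: [-0.1, 0.6, -0.1]
opening: 0.006
[0.6151 0.0921 0.0691] [-0.1134  0.5656 -0.0917]
-178 [0.5938 0.0966] [-0.849   0.1797]
-168 [0.5778 0.0955] [-0.6395 -0.0432]
-158 [0.5618 0.092 ] [-0.6421 -0.1404]
-148 [0.546  0.0859] [-0.6311 -0.2441]
-138 [0.5309 0.0771] [-0.6028 -0.3525]
-128 [0.5171 0.0655] [-0.5538 -0.4624]
-118 [0.5051 0.0513] [-0.4816 -0.5687]
-108 [0.4954 0.0346] [-0.3851 -0.6655]
-98 [0.4888 0.016 ] [-0.2653 -0.746 ]
-88 [ 0.4857 -0.0035] [-0.1259 -0.7785]
-78 [ 0.4857 -0.0212] [ 0.0002 -0.7111]
-68 [ 0.4888 -0.0394] [ 0.1244 -0.724 ]
-58 [ 0.4952 -0.0572] [ 0.2571 -0.7136]
-48 [ 0.505  -0.0741] [ 0.393  -0.6758]
-38 [ 0.5182 -0.0893] [ 0.5254 -0.6086]
-28 [ 0.5343 -0.1021] [ 0.6467 -0.5115]
-18 [ 0.553  -0.1118] [ 0.749  -0.3866]
-8 [ 0.5737 -0.1177] [ 0.825  -0.2381]
2 [ 0.5942 -0.1196] [ 0.8197 -0.0742]
12 [ 0.6102 -0.1185] [0.6395 0.0432]
```

```bash

python3 -m inch '[[-0.2,0.05,0,0,0],[-0.2,0.05,0,0,0],[-0.15,0.04,0,0,0],[-0.1,0.02,0,0,0],[-0.1,0,0,0,0]]'
python3 -m inch '[[-0.1,0,0,0,0],[-0.1,0,0,0,0],[-0.12,-0.01,0,0,0],[-0.14,-0.02,0,0,0],[-0.16,-0.02,0,0,0]]'
python3 -m inch '[[-0.16,-0.02,0,0,0],[-0.16,-0.03,0,0,0],[-0.16,-0.04,0,0,0],[-0.16,-0.04,0,0,0],[-0.16,-0.04,0,0,0]]'
python3 -c "
from h import *
s=snap('top','top2.png');cv2.imwrite('pics/c2.png',cv2.resize(s['pixels'][90:245,250:410,::-1],None,fx=4,fy=3.8))"
```

```text
clock: 4.45
tool_pos: [0.5974, 0.0973, 0.0707]
eef_rot: [1.0, -0.0, 0.0, -0.0]
contact_force: [-1.2, 0.3, -0.4]
opening: 0.004
clock: 4.95
tool_pos: [0.5818, 0.0955, 0.0702]
eef_rot: [1.0, -0.0, 0.0, 0.0]
contact_force: [0.9, -0.3, -0.6]
opening: 0.007
clock: 5.45
tool_pos: [0.5616, 0.0914, 0.0703]
eef_rot: [1.0, -0.0, 0.0, 0.0]
contact_force: [0.9, -0.4, 1.3]
opening: 0.002
```

View pics/c2.png

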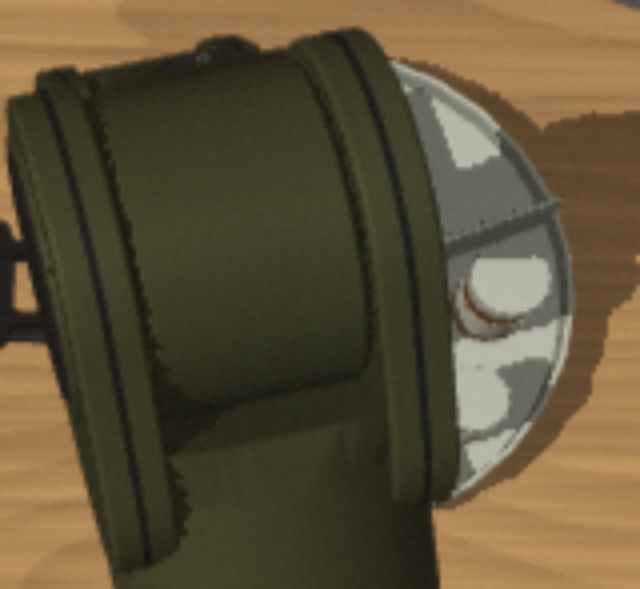

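The wall has turned about 20° counterclockwise (its right end is now at (558,203)), and the bottles stand. I continue along the arc.

```bash

python3 -m inch '[[-0.16,-0.05,0,0,0],[-0.16,-0.06,0,0,0],[-0.16,-0.06,0,0,0],[-0.16,-0.07,0,0,0],[-0.16,-0.08,0,0,0]]'
python3 -m inch '[[-0.16,-0.09,0,0,0],[-0.18,-0.11,0,0,0],[-0.18,-0.13,0,0,0],[-0.18,-0.14,0,0,0],[-0.18,-0.15,0,0,0]]'
python3 -m inch '[[-0.18,-0.16,0,0,0],[-0.17,-0.18,0,0,0],[-0.16,-0.19,0,0,0],[-0.15,-0.2,0,0,0],[-0.13,-0.21,0,0,0]]'
python3 -m inch '[[-0.13,-0.22,0,0,0],[-0.12,-0.23,0,0,0],[-0.1,-0.24,0,0,0],[-0.09,-0.25,0,0,0],[-0.08,-0.25,0,0,0]]'
python3 -c "
from h import *
print(r.get_state()['tool_pos'])
s=snap('side','side2.png')"
```

```text
clock: 6.0
tool_pos: [0.5416, 0.0834, 0.0703]
eef_rot: [1.0, -0.0, 0.0, 0.0]
contact_force: [1.0, 0.6, -0.4]
opening: 0.008
clock: 6.5
tool_pos: [0.5195, 0.0677, 0.0703]
eef_rot: [1.0, -0.0, -0.0, 0.0]
contact_force: [0.7, -0.2, -0.3]
opening: 0.006
clock: 7.0
tool_pos: [0.4998, 0.0441, 0.0702]
eef_rot: [1.0, -0.0, -0.0, 0.0]
contact_force: [0.0, -0.1, 0.1]
opening: 0.006
clock: 7.5
tool_pos: [0.487, 0.0142, 0.0702]
eef_rot: [1.0, -0.0, -0.0, 0.0]
contact_force: [0.1, 0.1, 0.0]
opening: 0.005
[0.48697173 0.01419611 0.07023305]
```

View pics/side2.png

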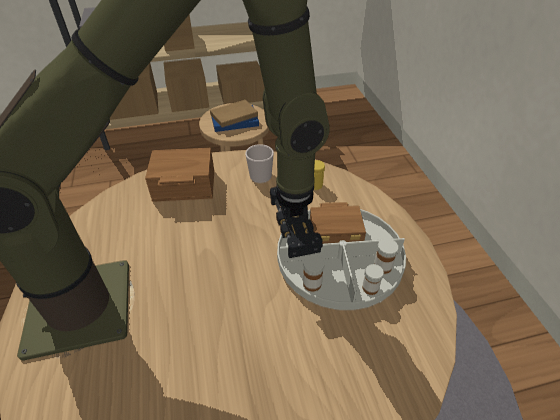

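At about -97° the finger pushes the wall near (300,245), the box at (340,220) is in place and the bottles are upright. I continue to about -8°, slowing at the end.

```bash

python3 -m inch '[[-0.03,-0.24,0,0,0],[-0.02,-0.24,0,0,0],[0,-0.23,0,0,0],[0,-0.23,0,0,0],[0,-0.24,0,0,0]]'
python3 -m inch '[[0,-0.24,0,0,0],[0.03,-0.24,0,0,0],[0.04,-0.24,0,0,0],[0.05,-0.24,0,0,0],[0.07,-0.24,0,0,0]]'
python3 -m inch '[[0.09,-0.24,0,0,0],[0.1,-0.24,0,0,0],[0.12,-0.23,0,0,0],[0.13,-0.23,0,0,0],[0.14,-0.22,0,0,0]]'
python3 -m inch '[[0.16,-0.21,0,0,0],[0.18,-0.2,0,0,0],[0.18,-0.2,0,0,0],[0.2,-0.18,0,0,0],[0.22,-0.17,0,0,0]]'
python3 -m inch '[[0.22,-0.16,0,0,0],[0.24,-0.14,0,0,0],[0.23,-0.12,0,0,0],[0.21,-0.09,0,0,0],[0.18,-0.07,0,0,0]]'
python3 -c "
from h import *
print(r.get_state()['tool_pos'])"
```

```text
clock: 8.05
tool_pos: [0.4862, -0.0151, 0.0703]
eef_rot: [1.0, -0.0, 0.0, -0.0]
contact_force: [0.6, 1.5, 0.5]
opening: 0.005
clock: 8.55
tool_pos: [0.4906, -0.0452, 0.0702]
eef_rot: [1.0, -0.0, -0.0, 0.0]
contact_force: [0.0, 1.4, -0.5]
opening: 0.008
clock: 9.05
tool_pos: [0.5054, -0.0742, 0.0702]
eef_rot: [1.0, -0.0, -0.0, 0.0]
contact_force: [0.0, 0.5, 0.8]
opening: 0.003
clock: 9.55
tool_pos: [0.529, -0.0981, 0.0702]
eef_rot: [1.0, -0.0, -0.0, 0.0]
contact_force: [0.2, 0.4, 0.7]
opening: 0.006
clock: 10.05
tool_pos: [0.5562, -0.1125, 0.0702]
eef_rot: [1.0, -0.0, 0.0, 0.0]
contact_force: [-0.4, 1.1, 1.1]
opening: 0.007
[ 0.55618465 -0.11246692  0.07023655]
```

```bash

python3 -m inch '[[0.16,-0.05,0,0,0],[0.15,-0.05,0,0,0],[0.14,-0.04,0,0,0],[0.13,-0.03,0,0,0],[0.12,-0.02,0,0,0]]'
python3 -m inch '[[0.12,-0.02,0,0,0],[0.12,-0.02,0,0,0],[0.1,-0.02,0,0,0],[0.08,-0.02,0,0,0],[0.06,-0.01,0,0,0]]'
python3 -m inch '[[0,0,0,0,0],[0,0,0,0,0],[-0.5,0,0,0,0],[-0.4,0,0.6,0,0],[0,0,1,0,0]]'
python3 -m inch '[[0,0,1,0,0],[0,0,1,0,0],[-0.5,-0.5,1,0,0],[-0.6,-1,0.5,0,0],[-0.6,-1,0,0,0]]'
python3 -m inch '[[-0.6,-1,0,0,0],[-0.6,-1,0,0,0],[-0.6,-1,0,0,0],[-0.6,-1,0,0,0],[0,0,0,0,0]]'
cat > m.py <<'E'
from h import *
import sys
s=snap('top',sys.argv[1]);P=cloud(s)
cv2.imwrite('pics/c_'+sys.argv[1],cv2.resize(s['pixels'][90:260,230:430,::-1],None,fx=4,fy=3.5))
c0=np.array([.594,-.0115])
S=P[90:260,230:430].reshape(-1,3);S=S[~np.isnan(S).any(1)]
q=S[(S[:,2]>.064)&(S[:,2]<.073)];e=q[:,:2]-c0
for nm,k in (('cross',(abs(e[:,0])<.03)&(abs(e[:,1])>.065)&(abs(e[:,1])<.145)),('rear',(abs(e[:,1])<.03)&(e[:,0]>.03)&(e[:,0]<.145))):
    g=e[k].astype(np.float32)
    if len(g)>9: vx,vy,x,y=cv2.fitLine(g,cv2.DIST_HUBER,0,.01,.01).ravel();print(nm,len(g),np.degrees(np.arctan2(vy,vx)),x,y)
l=S[(S[:,2]>.079)&(S[:,2]<.088)][:,:2];d=l-c0;l=l[(abs(d[:,1])<.075)&(d[:,0]<0)]
for y in (-.06,-.035,-.01,.015,.04):
    k=l[abs(l[:,1]-y)<.004]
    if len(k):print(y,k[:,0].min(),k[:,0].max())
for x in (.51,.55):
    k=l[abs(l[:,0]-x)<.004]
    if len(k):print(x,k[:,1].min(),k[:,1].max())
print(r.get_state()['tool_pos'])
E
python3 m.py top3.png
```

```text
clock: 10.55
tool_pos: [0.5734, -0.1171, 0.0702]
eef_rot: [1.0, -0.0, -0.0, 0.0]
contact_force: [-0.8, 0.2, -0.5]
opening: 0.009
clock: 11.05
tool_pos: [0.5853, -0.1193, 0.0702]
eef_rot: [1.0, -0.0, 0.0, 0.0]
contact_force: [-0.7, 0.2, 0.1]
opening: 0.006
clock: 11.55
tool_pos: [0.5597, -0.1193, 0.1092]
eef_rot: [1.0, -0.0, -0.003, -0.0]
contact_force: [-0.1, 0.3, -0.4]
opening: 0.004
clock: 12.05
tool_pos: [0.5211, -0.1824, 0.1999]
eef_rot: [1.0, 0.0, 0.002, 0.001]
contact_force: [0.2, -1.1, -0.0]
opening: 0.007
clock: 12.55
tool_pos: [0.4569, -0.2865, 0.1978]
eef_rot: [1.0, -0.004, -0.001, 0.002]
contact_force: [-0.3, -0.1, 0.8]
opening: 0.005
cross 148 87.9101 0.008824104 0.01467883
rear 87 -1.7413957 0.08744862 -0.0029235394
-0.06 0.490971640234249 0.5835840469493734
-0.035 0.4777590654219944 0.5831813686930034
-0.01 0.4776775397440688 0.5843783165013928
0.015 0.47965546830972383 0.5894814953083003
0.04 0.4979056023160079 0.5884275702618372
0.51 -0.06971719238208485 0.050475772519044323
0.55 -0.07242464642387555 0.0461971934175634
[ 0.45873579 -0.28388197  0.19779873]
```

View pics/c_top3.png

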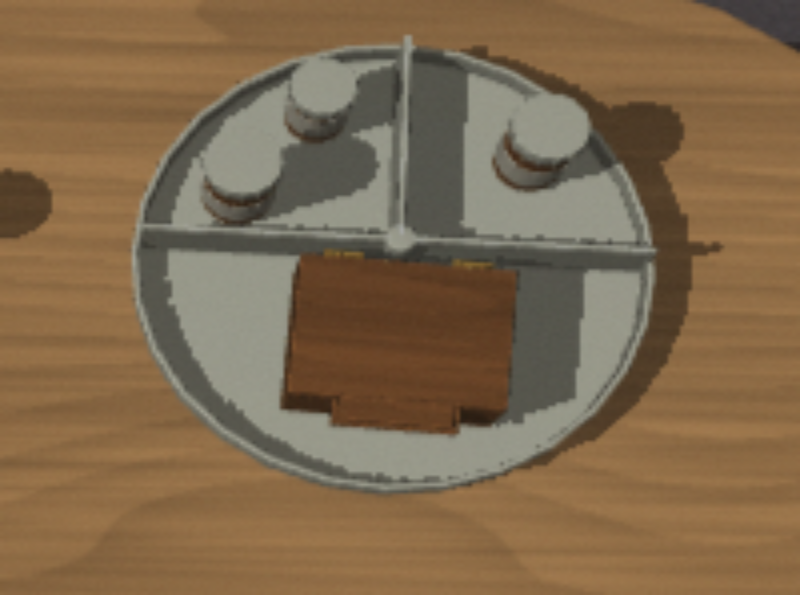

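The front now faces the robot: yaw is about -2°, the lip is at crop px (395,420) and the box front at world (0.494, about -0.007). All three bottles stand. Next I go to just in front of the lip and descend so the tip is about 13 mm below the lip's underside.

```bash

python3 -m inch '[[-0.1,0.6,0,-0.2,0],[-0.1,1,0,-0.3,0],[-0.1,1,0,0,0],[-0.1,1,0,0,0],[-0.1,1,0,0,0]]'
python3 -m inch '[[0,1,0,0,0],[0,1,0,0,0],[0,1,0,0,0],[0,1,0,0,0],[0,1,0,0,0]]'
python3 -m inch '[[0,1,0,0,0],[0,0.4,0,0,0],[0,0,-1,0,0],[0,0,-1,0,0],[0,0,-1,0,0]]'
python3 -m inch '[[0,0,-1,0,0],[0,0,-0.6,0,0],[0,0,0,0,0],[0,0,0,0,0]]'
python3 -c "
from h import *
print(r.get_state()['tool_pos'])
s=snap('wrist','w2.png')"
```

```text
clock: 13.1
tool_pos: [0.4483, -0.1641, 0.1979]
eef_rot: [1.0, -0.025, 0.0, -0.0]
contact_force: [0.4, -0.7, -0.3]
opening: 0.005
clock: 13.6
tool_pos: [0.448, -0.039, 0.1979]
eef_rot: [1.0, -0.025, 0.0, -0.0]
contact_force: [0.2, 0.1, -1.1]
opening: 0.005
clock: 14.1
tool_pos: [0.4482, -0.0063, 0.1222]
eef_rot: [1.0, -0.026, 0.001, -0.0]
contact_force: [0.1, 0.3, -0.3]
opening: 0.006
clock: 14.5
tool_pos: [0.4478, -0.0067, 0.0829]
eef_rot: [1.0, -0.026, -0.0, 0.0]
contact_force: [0.9, 0.4, 0.3]
opening: 0.004
[ 0.44778067 -0.00668246  0.08290226]
```

View pics/w2.png

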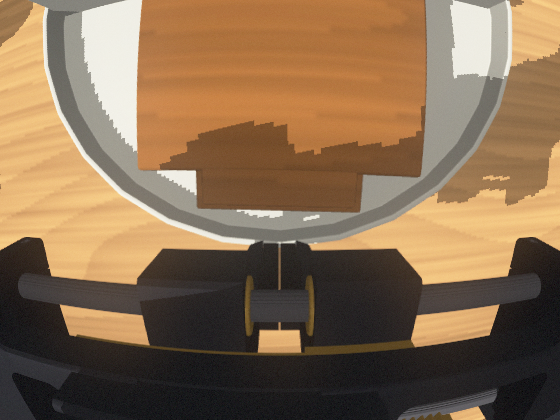

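The fingers are centred in front of the lip (lip spans columns 197–360 at row 205). I advance slowly until contact.

```bash

python3 -m inch '[[0.2,0,0,0,0],[0.2,0,0,0,0],[0.12,0,0,0,0],[0.08,0,0,0,0],[0,0,0,0,0]]'
python3 -m inch '[[0.06,0,0,0,0],[0,0,0,0,0]]'
python3 -m inch '[[0.06,0,0,0,0],[0,0,0,0,0]]'
python3 -m inch '[[0.06,0,0,0,0],[0,0,0,0,0]]'
```

```text
clock: 15.05
tool_pos: [0.4632, -0.0068, 0.0829]
eef_rot: [1.0, -0.026, 0.0, -0.0]
contact_force: [-0.3, 0.4, 0.5]
opening: 0.006
clock: 15.25
tool_pos: [0.4642, -0.0067, 0.0827]
eef_rot: [1.0, -0.026, 0.0, 0.0]
contact_force: [-0.1, -0.3, -0.6]
opening: 0.003
clock: 15.45
tool_pos: [0.4659, -0.0067, 0.0827]
eef_rot: [1.0, -0.026, 0.0, 0.0]
contact_force: [-0.6, 0.2, -0.2]
opening: 0.008
clock: 15.65
tool_pos: [0.4665, -0.0068, 0.0827]
eef_rot: [1.0, -0.026, -0.001, 0.0]
contact_force: [-2.3, -0.1, 0.5]
opening: 0.007
```

```bash

python3 -m inch '[[0.06,0,0,0,0],[0.02,0,0.08,0,0],[0,0,0.1,0,0],[0.01,0,0.1,0,0],[0.01,0,0.12,0,0]]'
python3 -c "
from h import *
s=r.get_state();print(s['tool_pos'],s['contact_force'])
t=snap('side','side3.png');P=cloud(t);
cv2.imwrite('pics/c3.png',cv2.resize(t['pixels'][170:310,250:430,::-1],None,fx=4,fy=4))"
```

```text
clock: 16.15
tool_pos: [0.4695, -0.0069, 0.093]
eef_rot: [1.0, -0.027, -0.0, 0.0]
contact_force: [-3.9, -0.4, -0.1]
opening: 0.004
[ 0.46946033 -0.00694597  0.09296292] [-3.8806177  -0.43446334 -0.05056318]
```

View pics/c3.png

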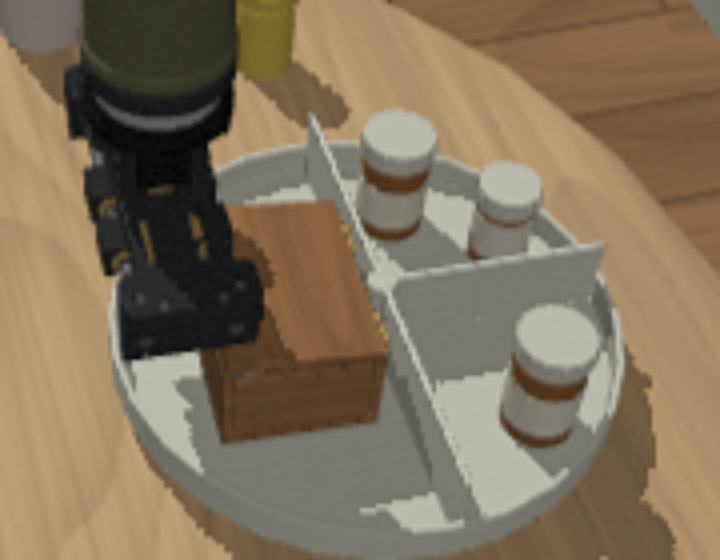

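```bash
cat > lid.py <<'E'
from h import *
t=snap('side');P=cloud(t);np.save('s.npy',P)
px=t['pixels'].astype(int)
# wooden pixels on lid top: in xy footprint, on right half (y<-.03)
for x in np.arange(.47,.60,.01):
    k=(abs(P[...,0]-x)<.004)&(P[...,1]<-.025)&(P[...,1]>-.068)&(P[...,2]>.06)&(P[...,2]<.25)
    z=P[...,2][k]
    if len(z)>3: print(round(x,3),len(z),np.percentile(z,[50,90,100]).round(4))
s=r.get_state();print(s['clock'],s['tool_pos'],s['contact_force'])
E
python3 lid.py
```

```text
0.47 97 [0.1772 0.2402 0.2456]
0.48 127 [0.1768 0.2365 0.2455]
0.49 98 [0.1797 0.2374 0.2438]
0.5 47 [0.1536 0.2328 0.2369]
0.51 26 [0.0878 0.0897 0.0904]
0.52 39 [0.0875 0.089  0.0903]
0.53 50 [0.0861 0.0874 0.089 ]
0.54 52 [0.0858 0.0874 0.088 ]
0.55 52 [0.0846 0.0861 0.0875]
0.56 54 [0.0832 0.085  0.0867]
0.57 49 [0.0824 0.0837 0.0852]
0.58 43 [0.0813 0.0827 0.084 ]
0.59 6 [0.0754 0.0765 0.0769]
16.25 [ 0.46983495 -0.00686562  0.09317958] [-2.96002459 -1.22873453 -0.41562352]
```

The lid slope is 0.093 rad for 10 mm of lift, so the finger isn't slipping. I follow the lip's arc (radius 107 mm) with light pressure.

```bash

python3 -m inch '[[0.03,0,0.2,0,0],[0.04,0,0.23,0,0],[0.05,0,0.21,0,0],[0.06,0,0.2,0,0],[0.07,0,0.2,0,0]]'
python3 -m inch '[[0.07,0,0.2,0,0],[0.09,0,0.2,0,0],[0.1,0,0.19,0,0]]'
python3 lid.py
```

```text
clock: 16.75
tool_pos: [0.476, -0.0068, 0.1193]
eef_rot: [1.0, -0.026, 0.0, 0.0]
contact_force: [-3.3, 0.3, 1.2]
opening: 0.005
clock: 17.05
tool_pos: [0.4828, -0.0068, 0.134]
eef_rot: [1.0, -0.026, 0.0, 0.0]
contact_force: [-2.4, -0.2, 0.8]
opening: 0.003
0.47 44 [0.2094 0.2197 0.2213]
0.48 60 [0.2016 0.2191 0.2215]
0.49 97 [0.1967 0.2178 0.2222]
0.5 111 [0.2192 0.2267 0.2481]
0.51 54 [0.1215 0.2009 0.2016]
0.52 40 [0.1157 0.118  0.1187]
0.53 38 [0.1112 0.113  0.1134]
0.54 51 [0.1056 0.1079 0.1091]
0.55 48 [0.1    0.102  0.1028]
0.56 46 [0.0948 0.0968 0.0989]
0.57 43 [0.0892 0.091  0.0922]
0.58 46 [0.0836 0.0856 0.0866]
17.1 [ 0.48360318 -0.00676578  0.13457626] [-2.21014207 -0.3202565   1.36181783]
```

θ is about 0.5 with no slip, and the force is 2–3 N. I continue to about 1.3.

```bash

python3 -m inch '[[0.11,0,0.18,0,0],[0.12,0,0.18,0,0],[0.13,0,0.17,0,0],[0.13,0,0.17,0,0],[0.15,0,0.16,0,0]]'
python3 -m inch '[[0.15,0,0.15,0,0],[0.16,0,0.14,0,0],[0.16,0,0.14,0,0],[0.17,0,0.12,0,0],[0.18,0,0.12,0,0]]'
python3 -m inch '[[0.18,0,0.11,0,0],[0.19,0,0.1,0,0],[0.19,0,0.09,0,0],[0.2,0,0.08,0,0]]'
python3 lid.py
```

```text
clock: 17.6
tool_pos: [0.4994, -0.0066, 0.1555]
eef_rot: [1.0, -0.026, 0.001, -0.0]
contact_force: [-0.3, -0.6, 1.0]
opening: 0.006
clock: 18.1
tool_pos: [0.5195, -0.0067, 0.172]
eef_rot: [1.0, -0.026, 0.0, -0.0]
contact_force: [-0.1, 0.8, -0.1]
opening: 0.007
clock: 18.5
tool_pos: [0.5383, -0.0067, 0.1814]
eef_rot: [1.0, -0.026, 0.0, 0.0]
contact_force: [0.6, 1.0, -0.4]
opening: 0.007
0.49 38 [0.0708 0.0743 0.0753]
0.5 52 [0.0742 0.2468 0.2496]
0.51 60 [0.2417 0.2487 0.2498]
0.52 10 [0.0728 0.2372 0.2386]
0.53 25 [0.2457 0.2492 0.2499]
0.54 39 [0.2475 0.2493 0.2499]
0.55 63 [0.1683 0.2482 0.2497]
0.56 16 [0.1586 0.2012 0.2412]
0.57 17 [0.1356 0.2487 0.2497]
0.58 46 [0.0724 0.0991 0.1107]
18.55 [ 0.53959592 -0.00667405  0.18174323] [ 1.01494273 -0.05230236  0.41859049]
```

```bash

python3 -m inch '[[0.2,0,0.07,0,0],[0.2,0,0.06,0,0],[0.2,0,0.04,0,0],[0.2,0,0.03,0,0],[0.2,0,0.02,0,0]]'
python3 -m inch '[[0.2,0,0.01,0,0],[0.2,0,0,0,0],[0.2,0,0,0,0],[0.2,0,0,0,0],[0,0,0,0,0]]'
python3 lid.py
```

```text
clock: 19.05
tool_pos: [0.5634, -0.0067, 0.1868]
eef_rot: [1.0, -0.026, 0.0, 0.0]
contact_force: [0.6, -0.6, -0.6]
opening: 0.006
clock: 19.55
tool_pos: [0.5838, -0.0067, 0.187]
eef_rot: [1.0, -0.026, 0.0, -0.0]
contact_force: [-0.9, -0.2, 0.3]
opening: 0.004
0.49 37 [0.0703 0.0753 0.0767]
0.5 32 [0.0721 0.0736 0.0753]
0.51 8 [0.0731 0.0743 0.0749]
0.52 7 [0.0723 0.0732 0.0736]
0.53 4 [0.0737 0.0741 0.0742]
0.55 42 [0.2432 0.2487 0.2496]
0.56 16 [0.2478 0.2487 0.2492]
0.58 83 [0.0734 0.2448 0.25  ]
0.59 108 [0.0925 0.1054 0.2491]
19.6 [ 0.58317687 -0.00670707  0.18691594] [ 0.68401944 -0.19643524 -0.53712545]
```

```bash

python3 -m inch '[[-0.3,0,0,0,0],[-0.7,0,0,0,0],[-1,0,0.3,0,0],[-1,0,0.8,0,0],[-1,0,1,0,0]]'
python3 -m inch '[[0,-1,1,0,0],[0,-1,0.5,0,0],[0,-1,0,0,0],[0,-1,0,0,0],[0,-1,0,0,0]]'
python3 -m inch '[[0,-1,0,0,0],[0,-1,0,0,0],[0,-1,0,0,0],[0,-1,0,0,0],[0,-1,0,0,0]]'
python3 -m inch '[[0,-1,0,0,0],[0,-1,0,0,0],[0,0,0,0,0],[0,0,0,0,0],[0,0,0,0,0]]'
python3 -c "
from h import *
t=snap('side','side4.png');P=cloud(t);s=snap('top','top4.png');T=cloud(s)
a=cv2.resize(t['pixels'][170:310,250:430],(400,400));b=cv2.resize(s['pixels'][80:260,220:420],(400,400))
cv2.imwrite('pics/fin.png',np.hstack([a,b])[:,:,::-1])
Q=P.reshape(-1,3)
k=Q[(abs(Q[:,1]+.01)<.05)&(Q[:,0]>.54)&(Q[:,0]<.66)&(Q[:,2]>.1)&(Q[:,2]<.22)]
for z in (.11,.13,.15,.17,.18):
  g=k[abs(k[:,2]-z)<.004];print(z,len(g),np.percentile(g[:,0],[5,50,95]).round(4) if len(g) else '')
Q=T.reshape(-1,3);k=Q[(abs(Q[:,0]-.485)<.05)&(abs(Q[:,1]-.357)<.06)&(Q[:,2]>.07)&(Q[:,2]<.1)];print('cup',k.mean(0))
Q=np.load('top1.npy').reshape(-1,3);k=Q[(abs(Q[:,0]-.485)<.05)&(abs(Q[:,1]-.357)<.06)&(Q[:,2]>.07)&(Q[:,2]<.1)];print('cup0',k.mean(0))
"
```

```text
clock: 20.1
tool_pos: [0.4803, -0.0069, 0.2393]
eef_rot: [1.0, -0.026, -0.002, 0.0]
contact_force: [-0.6, 0.9, 0.1]
opening: 0.004
clock: 20.6
tool_pos: [0.4819, -0.1326, 0.2772]
eef_rot: [1.0, -0.026, -0.0, 0.0]
contact_force: [-0.2, 0.6, 0.8]
opening: 0.009
clock: 21.1
tool_pos: [0.4819, -0.2573, 0.2769]
eef_rot: [1.0, -0.026, -0.0, -0.0]
contact_force: [0.1, 0.4, 0.4]
opening: 0.005
clock: 21.6
tool_pos: [0.4829, -0.3049, 0.2769]
eef_rot: [1.0, -0.025, -0.0, -0.001]
contact_force: [1.1, -0.0, -0.3]
opening: 0.009
0.11 0 
0.13 0 
0.15 0 
0.17 0 
0.18 0 
cup [0.47753543 0.34907012 0.08294091]
cup0 [0.47786911 0.34930937 0.08275753]
```

View pics/fin.png

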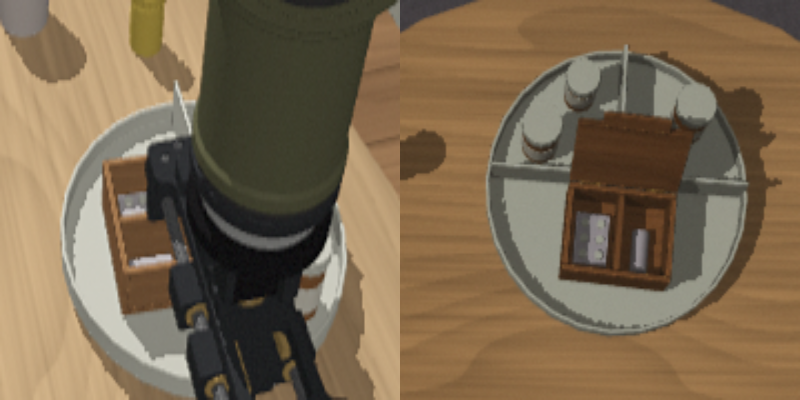

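The lid is open and leans back, the box is in place facing the robot, and the bottles are standing. The final numbers come from the top view.

```bash
python3 - <<'E'
from h import *
T=cloud(snap('top'));Q=T[60:270,210:430].reshape(-1,3);c0=np.array([.594,-.0115])
g=Q[(abs(Q[:,1]+.015)<.03)&(Q[:,2]>.1)&(Q[:,2]<.2)]
p=np.polyfit(g[:,2],g[:,0],1);print('lid angle',np.pi/2+np.arctan(p[0]),len(g),g[:,2].max())
f=Q[(Q[:,0]<.52)&(np.hypot(*(Q[:,:2]-c0).T)<.13)&(Q[:,2]>.068)&(Q[:,2]<.08)];k=f[f[:,0]<f[:,0].min()+.012]
print('front edge x',k[:,0].min()-c0[0],'y',(k[:,1].min()+k[:,1].max())/2-c0[1])
q=Q[(Q[:,2]>.064)&(Q[:,2]<.073)][:,:2]-c0
e=q[(abs(q[:,0])<.03)&(abs(q[:,1])>.075)&(abs(q[:,1])<.145)].astype(np.float32)
v=cv2.fitLine(e,cv2.DIST_HUBER,0,.01,.01).ravel();print('cross',np.degrees(np.arctan2(v[1],v[0])))
r.finish_job()
E
```

```text
lid angle 1.9620099780266067 750 0.17850894488164504
front edge x -0.10255712165531461 y 0.0037807092065030683
cross 86.944214
the job is handed in; nothing more can be done
```

The box on the turntable now faces the robot with its lid open on its stop, and I have handed the job in. No verdict is reported.

- **Turning:** I pushed the right-hand free stretch of the cross divider with the closed fingertips. That turned the table about 176° counterclockwise, the shorter way, at up to about 0.55 rad/s.
- **Lid:** The tool can only point straight down, so I could not hook a finger under the lip. Instead I pressed the fingertip lightly against the lip's lower front edge and followed its arc upward. The wrist force read about 4 N at most between moves. The lid went past upright and fell open by its own weight. I then backed the arm clear.

| Check at the end | Measured | Needed |
|---|---|---|
| Lid angle | 1.96 rad | above 1.8 |
| Box front edge, x from the axis | -0.103 m | below -0.075 |
| Box front edge, y from the axis | +0.004 m | within ±0.036 |
| Turntable yaw | about -3° | front facing within about 20° |
| Cup shift | under 1 mm | under 30 mm |

The bottles look upright in the last top view, and the box looks in place; I did not measure bottle tilt or the box's position on the disc. One check gave nothing: the arm blocked the side camera's view of the lid, so the lid angle comes from the top camera only.

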